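# Pack two modules into a return carton

## Task

Pack the long blue module and the short green module into the open brown carton, next to the white box that is already in it, so that both stand flat on the carton's floor with their handles up. Lower them in, do not drop them, and leave the orange module where it stands on the bench.

Things in the scene. Friction and masses are not known exactly. Their poses are not given: they have to be found in the camera images.
- carton: Open brown carton, fixed: outside 200 (its x) by 188 (y) by 55 mm high, walls and floor 5 mm. Origin: centre of its underside, z up. A white box, 64 x 64 mm, 40 tall, is fixed inside in the +x +y corner: x 30 to 94, y 24 to 88 mm. The rest is free: the blue module fits lengthwise along x, e.g. centred at x 0, y -42 mm, the green one beside the white box, e.g. at x -35, y 46 mm.
- blue_module: The long blue module: box 140 mm long (its x), 64 wide (y), 45 tall, about 0.6 kg, metal end plates, black pull handle on top: a bar 80 mm long (x), 16 wide (y), centred, 71 to 85 mm above the underside, clear below but for a post at each end; pinch it across its width. Origin: centre of the underside, z up. Starts upright on the bench.
- green_module: The short green module: box 70 mm long (its x), 64 wide (y), 45 tall, about 0.35 kg, metal end plates, black pull handle on top: a bar 60 mm long (x), 16 wide (y), centred, 71 to 85 mm above the underside, clear below but for a post at each end; pinch it across its width. Origin: centre of the underside, z up. Starts upright on the bench.
- orange_module: Not to be packed: the middle-sized orange module: box 105 mm long (its x), 64 wide (y), 45 tall, about 0.45 kg, metal end plates, black pull handle on top: a bar 70 mm long (x), 16 wide (y), centred, 71 to 85 mm above the underside, clear below but for a post at each end; pinch it across its width. Origin: centre of the underside, z up. Starts upright on the bench.
Mind the look-alikes: they are no part of the job. What is shaped like the green_module but purple or yellow is not meant.

How it is judged:
By the outcome, as a careful person would: the job done as asked, in the order asked, and still so for the second after the job is handed in, with the robot touching nothing.
It also fails if it takes over 51 s, if anything falls off the work surface, if the arm or the gripper's body presses on something with over 40 N, if the wrist force passes 120 N, or if a joint passes its speed limit or range.

## Robot

A 7-joint arm with a two-finger parallel gripper is mounted at the origin on the work surface. World frame = base frame: x ahead of the robot, y to its left, z up, the work surface at z = 0. Lengths are in m, angles in rad, forces in N, time in s.
With the tool pointing down it reaches from about 0.4 to 0.85 m from the base axis. Payload 10.4 kg.
Tool frame: the origin (TCP) lies midway between the tips of the shut fingers; the grasp point (between the pads) lies 19 mm behind it (grip_point_offset is the distance from the TCP to the grasp point, in m); y points along the fingers, z is the direction in which the jaws open and shut, and the axes are right-handed (so a half turn about y gives the same grasp; the last joint's range is limited). The gripper opens to 85 mm and grips with 20 to 120 N. Pads are 22 mm wide; open, the fingers measure 114 mm over their backs; the gripper's body (76 mm by 85 mm) begins 54 mm behind the grasp point. The pads swing forward as they close: fully open they stand 13 mm farther back than shut.
Start: joints at [1.25, 0.332, -0.065, 1.46, 0.022, 1.35, -0.088], TCP at [0.183, -0.598, 0.2] pointing down, gripper open.
Joint ranges: [-2.6, 2.6], [-0.5, 2.12], [-1.47, 1.34], [0.16, 2.42], [-1.27, 4.41], [0.06, 2.06], [-2.6, 2.6]. Speed limits (rad/s): [2.22, 2.22, 2.79, 2.79, 3.14, 3.14, 3.14].

## Interface

Orientations are given as a unit quaternion [x, y, z, w].
In Python, from workcell import * gives the robot as it stands.
- The arm moves only by the tool send_rows, never from a script. Its argument "motion" is a list of rows, each a list of 7 numbers: the opening in per cent of the stroke, from 0 (shut) to 100 (fully open), then the shift along the tool's x, y, z in m, then the turn, a rotation vector about the tool's x, y, z in rad. In form: [[claw, tx, ty, tz, ax, ay, az], ...]. A call has 1 to 10 rows; each row is the pose to reach, as a shift and turn from the pose commanded when the call began, along the tool's axes at that moment; what a row does not reach only later rows make up. A row lasts 1/12 s, in which the tool goes at most 41.7 mm and 7.16 degrees, less where a joint would pass 70% of its speed; a pose out of reach is approached as far as the arm can. A call with a gripper value outside its range is refused whole. The fingers move at their own pace and stop on an object; "squeeze" is the grip in N (left out, the last holds). Time passes only in rows, so rows that repeat a pose let the fingers close. It gives the time, the measured TCP pose, the force and the opening at its end, in the units of the state.
- get_obs(): the state, without advancing time (a new reading comes with each control period).
- camera(name): name is "scene" or "top" or "wrist"; returns a dict with "pixels" (480x640x3 uint8, red, green, blue), "range_z" (480x640 float32, m along the optical axis (not along the pixel's ray), 0 where there is no reading), "fovy" (degrees; the focal length in pixels is half the picture's height over the tangent of half this angle, whatever the lens; pixels are square), "cx", "cy" (the principal point, pixels), "view" (4x4, takes a point from world to camera coordinates); the wrist camera has in their place "T_tool_cam" (4x4, takes a point from camera to tool coordinates, whose origin is the TCP and whose axes are the tool frame's). Camera axes: x right, y down, z forward; pixel columns grow to the right and rows downward; lengths in m; the calibration is good to about 2 mm. A picture is of the moment at which its call begins: read the wrist's pose just before it.
- hand_in(): hands the job in, once; it reports no verdict.
The state is a dict: "clock": time; "joint_pos": joint angles; "joint_velocities": joint speeds; "tau": joint torques, N m; "position": TCP position; "ee_rot": TCP orientation; "ft_force": force on the tool from outside, world axes, zero at the start; "torque": the same for the moment, N m; "grip_width": opening from 0.0 (shut) to 1.0 (fully open).
Only numpy, scipy, OpenCV 4.12 (cv2) and the standard library are available. Lean on these libraries where they do the work, as an engineer would, in place of code of your own. Each camera call takes 0.05 s, during which the arm holds its last target.

## Working session

There is one attempt and no reset: what is moved stays moved. The work goes in short steps, Python scripts to look and compute and a tool call to move; the robot and the scene stay as the last step left them, time stands still between calls to the robot, and variables do not carry over. Pictures are saved under pics/ and viewed, and the job is handed in when it is done.

Besides the shell and the picture viewer there is one more tool, called by a JSON object that holds its "method" and its "body". send_rows: Moves the arm, as the interface text tells. Its arguments: {"type":"object","properties":{"motion":{"type":"array"},"squeeze":{"type":"number"}},"required":["motion"]}

```bash
mkdir -p pics; ls
python3 - <<'E'
from workcell import *
import cv2, numpy as np
o=get_obs();print(o)
for n in ("scene","top"):
    c=camera(n); np.savez(n+'.npz',**c); cv2.imwrite(f'pics/{n}0.png',c['pixels'][...,::-1]); print(n,c['fovy'],c['cx'],c['cy'],c['view'])
E
```

```text
pics
{'clock': 0.0, 'joint_pos': array([ 1.25032646,  0.33287483, -0.06466498,  1.46096187,  0.02162569,
        1.34986601, -0.08852075]), 'joint_velocities': array([ 0.00170453,  0.00153417,  0.00091533, -0.00069329,  0.00020054,
        0.00041888,  0.00045846]), 'tau': array([ 7.78090107e-04, -6.25454450e+01,  4.96871537e-02, -3.91604805e+01,
        1.64072856e-02,  9.89147782e-03, -1.68218310e-05]), 'position': array([ 0.1832695 , -0.5970903 ,  0.19910421]), 'ee_rot': array([-0.10502409,  0.69976799, -0.69879224,  0.10480512]), 'ft_force': array([ 0.46610755, -0.33755782, -0.25553189]), 'torque': array([-0.00521564, -0.0176993 ,  0.01114697]), 'grip_width': 1.002926401074633}
scene 56.97956237101248 324.00185897462126 241.34158766438347 [[ 0.71790893  0.69602969 -0.01222441 -0.38470612]
 [ 0.40974323 -0.43668918 -0.80088267 -0.19279288]
 [-0.56277638  0.56995195 -0.59869652  1.273014  ]
 [ 0.          0.          0.          1.        ]]
top 51.33553947104231 319.71445598844 237.78098881359668 [[-0.01406757 -0.99981431  0.01317023 -0.04933116]
 [-0.99198048  0.01230033 -0.12579124  0.5595096 ]
 [ 0.12560589 -0.01483419 -0.99196931  0.80816675]
 [ 0.          0.          0.          1.        ]]
```

View pics/scene0.png

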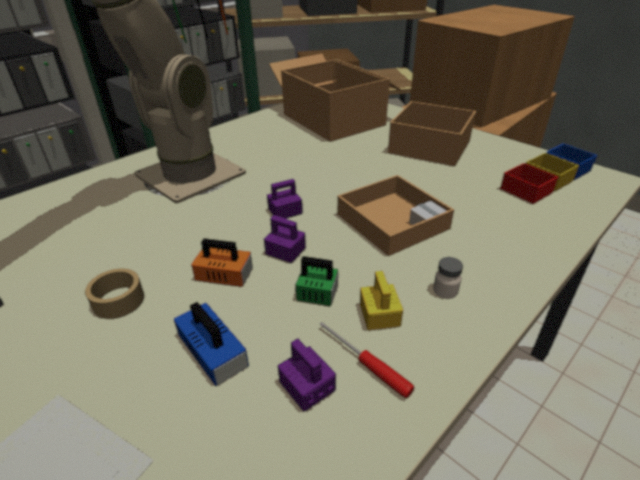

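View pics/top0.png

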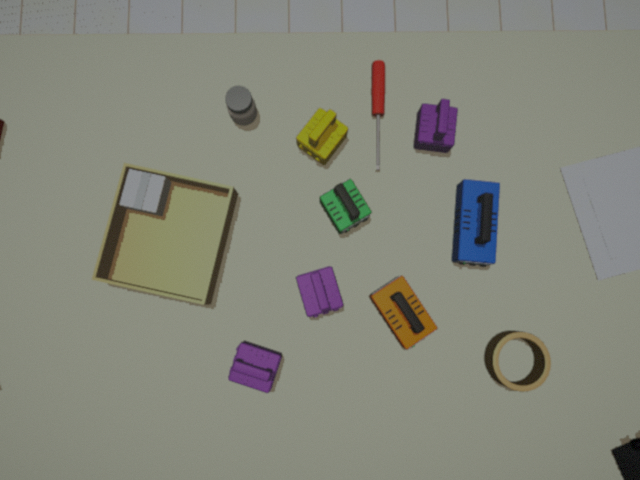

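The top view shows the blue module at (477,222), green at (346,205) and orange at (403,311). The look-alikes are purple at (436,127), (320,292) and (255,367), and yellow at (322,135). The carton is at (167,235) with the white box at (143,190). I choose blue (477,222) and green (346,205).

```bash
cat > h.py <<'E'
import numpy as np, cv2
def cloud(c,view=None):
    d=c['range_z']; f=240/np.tan(np.radians(float(c['fovy']))/2)
    v,u=np.mgrid[:480,:640]
    P=np.stack([(u-c['cx'])/f*d,(v-c['cy'])/f*d,d],-1)
    M=np.linalg.inv(c['view']) if view is None else view
    return P@M[:3,:3].T+M[:3,3]
def rect(p):
    r=cv2.minAreaRect((p[:,:2]*1000).astype(np.float32)); (x,y),(w,h),a=r
    if w<h: w,h,a=h,w,a+90
    return np.round([x,y,w,h,(a+90)%180-90],1)
E
python3 - <<'E'
from h import *
for n in('top','scene'):
    c=dict(np.load(n+'.npz')); W=cloud(c); hsv=cv2.cvtColor(c['pixels'],cv2.COLOR_RGB2HSV)
    ok=c['range_z']>0
    b=ok&(np.abs(W[...,2])<.015)&(hsv[...,2]>100)&(np.hypot(W[...,0]-.5,W[...,1]+.1)<.4)
    print(n,'bench z',np.median(W[b][:,2]))
    for k,lo,hi in(('blue',105,120),('green',55,80),('orange',5,14)):
        m=ok&(hsv[...,0]>=lo)&(hsv[...,0]<=hi)&(hsv[...,1]>150)&(hsv[...,2]>50)&(W[...,2]>.01)&(W[...,2]<.1)&(np.hypot(W[...,0]-.5,W[...,1]+.2)<.4)
        num,l,s,ce=cv2.connectedComponentsWithStats(m.astype(np.uint8))
        i=1+s[1:,4].argmax(); m=l==i
        p=W[m]; t=p[p[:,2]>.038]; print(k,ce[i].round(),'top',rect(t),np.median(t[:,2]))
        ctr=t.mean(0)
        h=ok&(W[...,2]>.076)&(W[...,2]<.1)&(np.hypot(W[...,0]-ctr[0],W[...,1]-ctr[1])<.06)
        q=W[h]; print('   bar',h.sum(),rect(q),np.median(q[:,2]),q.mean(0))
    if n=='top':
        m=ok&(W[...,2]>.045)&(W[...,2]<.065); m[:, 260:]=0; m[:150]=0;m[320:]=0
        q=W[m];print('carton',rect(q),np.median(q[:,2]))
        print(cv2.boxPoints(cv2.minAreaRect((q[:,:2]*1000).astype(np.float32))))
        w=ok&(W[...,2]>.033)&(W[...,2]<.047)&(hsv[...,1]<40);w[:,260:]=0;w[:150]=0;w[320:]=0
        print('white',rect(W[w]))
    x=c['pixels'][130:340,290:520] if n=='top' else c['pixels'][200:400,150:380]
    cv2.imwrite(f'pics/crop_{n}.png',cv2.resize(x[...,::-1],None,fx=2.6,fy=2.6,interpolation=cv2.INTER_CUBIC))
E
```

```text
top bench z 0.0011262106158484442
blue [476. 222.] top [ 583.3 -324.   136.4   63.    -6.9] 0.04615222500274602
   bar 552 [ 584.3 -324.9   80.5   17.4   -6.6] 0.08567529360199944 [ 0.58313816 -0.32313729  0.08509469]
green [366. 207.] top [ 608.4 -135.     0.     0.     0. ] 0.04810774914683813
   bar 379 [ 614.4 -100.4   59.4   16.8   30.1] 0.08564168558813845 [ 0.61321276 -0.10010091  0.08535162]
orange [402. 313.] top [ 429.2 -189.    51.7    4.5   32.6] 0.046483738603724845
   bar 487 [ 434.1 -193.    69.5   16.6   32.4] 0.08561607233473723 [ 0.43392627 -0.19235048  0.08523705]
carton [569.6 201.8 200.6 190.2 -13.4] 0.05286346726657787
[[450.02856 132.508  ]
 [645.16516  86.13674]
 [689.1371  271.17657]
 [494.0005  317.54782]]
white [631.1 184.9 186.1  66.3  78. ]
scene bench z 0.0003326103189305041
blue [208. 340.] top [ 584.4 -326.1  137.7   60.9   -6.1] 0.045316042307462334
   bar 439 [ 584.5 -324.2   81.4   16.1   -6.4] 0.0848448746006083 [ 0.58853285 -0.32580376  0.0840704 ]
green [316. 280.] top [ 616.8 -102.6   63.    59.3   28.5] 0.04504153853410697
   bar 278 [615.  -99.6  59.8  18.7  30.4] 0.08407828199297679 [ 0.61717623 -0.10152817  0.08297485]
orange [220. 265.] top [ 435.6 -194.9  101.9   61.3   33.5] 0.04533110027830212
   bar 285 [ 435.2 -192.1   69.9   18.1   31.5] 0.08433329262054068 [ 0.43742295 -0.19370298  0.08307652]
```

View pics/crop_top.png

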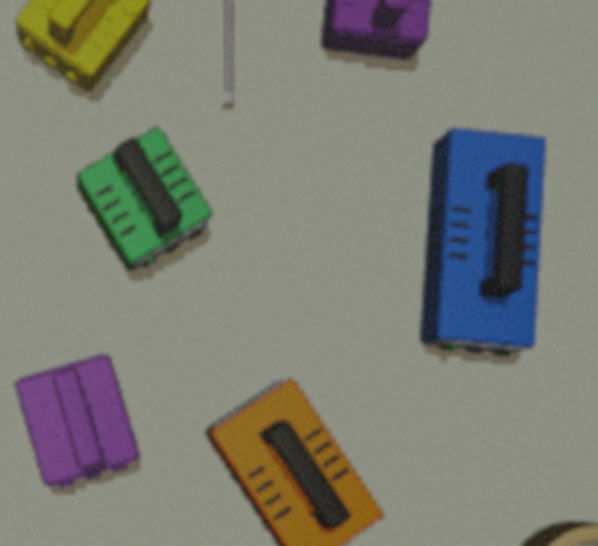

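The crop confirms the green module, with its black bar, at crop (145,185) and blue at (485,235). They differ clearly from the same-coloured-handle purple and yellow ones. Both cameras agree to about 1 mm. Carton yaw is -13.4° at (570,202) mm.

```bash
cat >> h.py <<'E'
from scipy.spatial.transform import Rotation as R
def plan(o,pos,yaw,carried=None):
    """yaw of bar axis deg; gives shift and turn in tool axes"""
    T=R.from_quat(o['ee_rot']); out=[]
    for y in(yaw,yaw+180):
        a=np.radians(y); x=np.array([np.cos(a),np.sin(a),0]); Y=np.array([0,0,-1.]); z=np.cross(x,Y)
        G=R.from_matrix(np.stack([x,Y,z],1)); out.append((T.inv()*G).as_rotvec())
    s=T.inv().apply(np.array(pos)-o['position'])
    print('pos',o['position'].round(4),'axes x,y,z:',T.as_matrix().T.round(3).tolist())
    print('shift',s.round(4),'turns',[t.round(4).tolist() for t in out],'j',o['joint_pos'].round(2),'F',o['ft_force'].round(1),'w',round(o['grip_width'],3),'t',o['clock'])
E
python3 - <<'E'
from h import *; from workcell import *
o=get_obs(); plan(o,[.5843,-.3245,.18],-6.6)
E
```

```text
pos [ 0.1833 -0.5971  0.1992] axes x,y,z: [[-0.956, -0.293, 0.0], [-0.0, 0.001, -1.0], [0.293, -0.956, -0.001]]
shift [-0.4634  0.0194 -0.1429] turns [[0.0004, -2.7286, -0.0017], [0.0012, 0.413, 0.0003]] j [ 1.25  0.33 -0.06  1.46  0.02  1.35 -0.09] F [-0.8  0.3 -0.9] w 1.001 t 0.1
```

{"method": "send_rows", "body": {"motion": [[100, -0.012, 0, -0.004, 0, 0.01, 0], [100, -0.034, 0, -0.011, 0, 0.03, 0], [100, -0.062, 0, -0.019, 0, 0.055, 0], [100, -0.092, 0, -0.028, 0, 0.08, 0], [100, -0.122, 0, -0.038, 0, 0.11, 0], [100, -0.152, 0, -0.047, 0, 0.14, 0], [100, -0.182, 0, -0.056, 0, 0.16, 0], [100, -0.212, 0, -0.065, 0, 0.19, 0], [100, -0.242, 0, -0.075, 0, 0.22, 0], [100, -0.272, 0, -0.084, 0, 0.24, 0]], "squeeze": 70}}

```text
clock: 0.93
position: [0.4197, -0.4361, 0.1996]
ee_rot: [-0.02, 0.707, -0.707, 0.02]
ft_force: [0.6, -0.8, -0.3]
grip_width: 0.995
```

Run:
```python
from h import *; from workcell import *
o=get_obs(); plan(o,[.5843,-.3245,.18],-6.6)
```

```text
pos [ 0.4197 -0.4361  0.1996] axes x,y,z: [[-0.998, -0.056, 0.0], [-0.0, 0.0, -1.0], [0.056, -0.998, -0.0]]
shift [-0.1706  0.0196 -0.1022] turns [[0.0007, -2.9703, -0.0006], [0.0004, 0.1713, 0.0004]] j [ 0.88  0.3  -0.19  1.51  0.06  1.34 -0.83] F [ 0.6 -0.8 -0.3] w 0.995 t 0.9333
```

{"method": "send_rows", "body": {"motion": [[100, -0.03, 0, -0.018, 0, 0.03, 0], [100, -0.06, 0.003, -0.036, 0, 0.06, 0], [100, -0.09, 0.006, -0.054, 0, 0.09, 0], [100, -0.12, 0.01, -0.072, 0, 0.12, 0], [100, -0.145, 0.014, -0.087, 0, 0.15, 0], [100, -0.16, 0.018, -0.097, 0, 0.165, 0], [100, -0.1706, 0.02, -0.102, 0, 0.171, 0], [100, -0.1706, 0.02, -0.102, 0, 0.171, 0], [100, -0.1706, 0.02, -0.102, 0, 0.171, 0]]}}

```text
clock: 1.68
position: [0.5826, -0.3263, 0.1796]
ee_rot: [-0.04, -0.706, 0.706, 0.04]
ft_force: [-1.0, -0.1, -0.5]
grip_width: 1.0
```

Run:
```python
from h import *; from workcell import *
o=get_obs(); plan(o,[.5843,-.3245,.059],-6.6)
c=camera('wrist'); cv2.imwrite('pics/w1.png',c['pixels'][...,::-1])
T=np.eye(4);T[:3,:3]=R.from_quat(o['ee_rot']).as_matrix();T[:3,3]=o['position']
W=cloud(c,T@c['T_tool_cam']); h=(c['range_z']>0)&(W[...,2]>.078)&(W[...,2]<.095)&(np.hypot(W[...,0]-.584,W[...,1]+.325)<.06)
print(h.sum(),rect(W[h]),np.median(W[h][:,2]))
```

```text
pos [ 0.5826 -0.3263  0.1796] axes x,y,z: [[-0.994, 0.113, 0.001], [-0.001, -0.0, -1.0], [-0.113, -0.994, 0.0]]
shift [-0.0016  0.1206 -0.002 ] turns [[0.0015, -3.1392, 0.0005], [-0.0003, 0.0024, 0.0009]] j [ 0.61  0.45 -0.24  1.35  0.11  1.35 -1.31] F [-1.  -0.1 -0.5] w 1.0 t 1.6833
2505 [ 584.9 -324.4   79.    15.9   -6.3] 0.08629325738802196
```

View pics/w1.png

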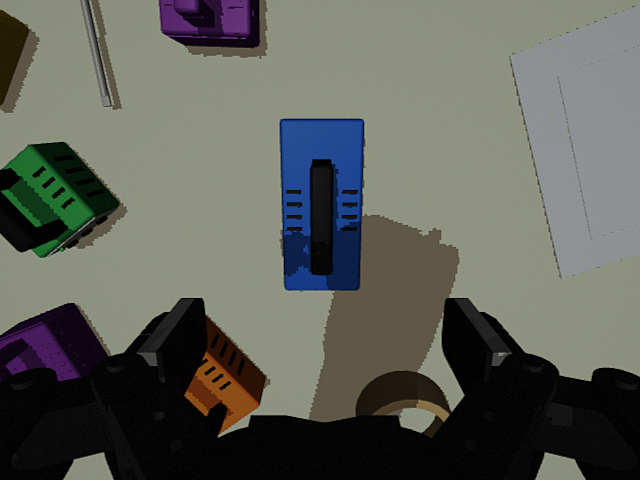

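The wrist view shows the blue bar aligned at (321,218), and its measured position agrees within 1 mm. Descending.

{"method": "send_rows", "body": {"motion": [[100, -0.001, 0.02, -0.001, 0, 0.002, 0], [100, -0.002, 0.045, -0.002, 0, 0.002, 0], [100, -0.002, 0.07, -0.002, 0, 0.002, 0], [100, -0.002, 0.095, -0.002, 0, 0.002, 0], [100, -0.002, 0.112, -0.002, 0, 0.002, 0], [100, -0.002, 0.121, -0.002, 0, 0.002, 0], [100, -0.002, 0.121, -0.002, 0, 0.002, 0], [0, -0.002, 0.121, -0.002, 0, 0.002, 0], [0, -0.002, 0.121, -0.002, 0, 0.002, 0], [0, -0.002, 0.121, -0.002, 0, 0.002, 0]], "squeeze": 80}}

```text
clock: 2.57
position: [0.5862, -0.3247, 0.0607]
ee_rot: [-0.042, -0.705, 0.706, 0.04]
ft_force: [1.6, 0.1, -0.0]
grip_width: 0.608
```

{"method": "send_rows", "body": {"motion": [[0, 0, 0, 0, 0, 0, 0], [0, 0, 0, 0, 0, 0, 0], [0, 0, 0, 0, 0, 0, 0], [0, 0, 0, 0, 0, 0, 0], [0, 0, 0, 0, 0, 0, 0], [0, 0, 0, 0, 0, 0, 0]]}}

```text
clock: 3.07
position: [0.5855, -0.3239, 0.059]
ee_rot: [-0.041, -0.706, 0.706, 0.041]
ft_force: [-0.0, -0.2, -0.1]
grip_width: -0.004
```

The fingers shut fully, so they did not hold the bar. Looking.

Run:
```python
from h import *; from workcell import *
print(get_obs()['ft_force'],get_obs()['grip_width'])
a=camera('wrist')['pixels'];b=camera('scene')['pixels'][230:430,100:330]; t=camera('top'); np.savez('t2.npz',**t)
b=cv2.resize(b,None,fx=2,fy=2);cv2.imwrite('pics/w2.png',a[...,::-1]);cv2.imwrite('pics/s2.png',b[...,::-1])
```

```text
[-0.04269279 -0.1627421  -0.06093707] -0.003914472669138537
```

View pics/w2.png

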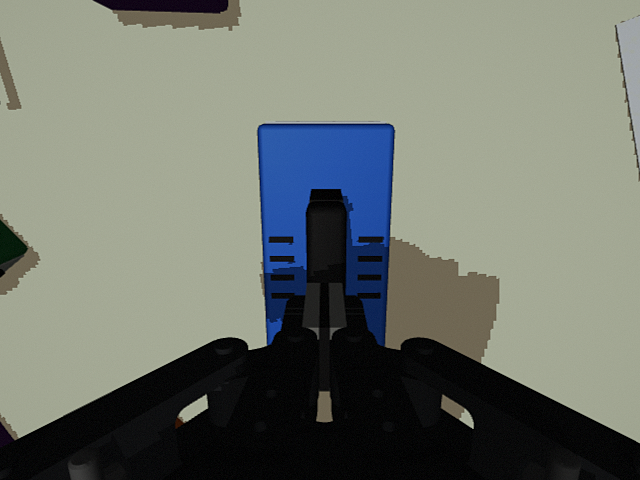

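View pics/s2.png

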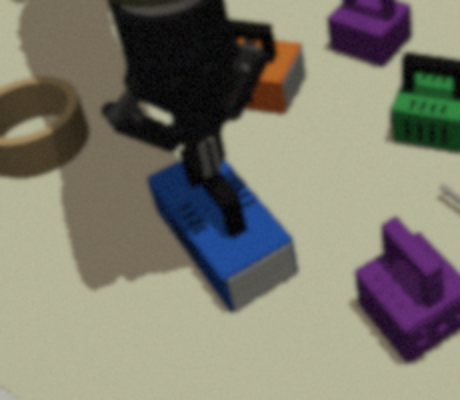

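Run:
```python
from h import *; from workcell import *
o=get_obs();T=np.eye(4);T[:3,:3]=R.from_quat(o['ee_rot']).as_matrix();T[:3,3]=o['position'];print(o['position'])
for n in('scene','wrist','top'):
    c=camera(n); np.savez(n+'3.npz',**c)
    W=cloud(c,T@c['T_tool_cam'] if n=='wrist' else None); ok=c['range_z']>0
    L=(W-T[:3,3])@T[:3,:3]   # tool coords
    near=ok&(np.abs(L).max(-1)<.15)
    hsv=cv2.cvtColor(c['pixels'],cv2.COLOR_RGB2HSV)
    blk=near&(hsv[...,2]<70)
    if n=='wrist':
        for u,v in((325,195),(325,240),(325,278),(310,300),(322,320),(335,345),(325,375),(300,310)): print((u,v),W[v,u].round(3),L[v,u].round(3),c['range_z'][v,u],c['pixels'][v,u])
    else:
        for z0 in np.arange(.05,.2,.015):
            s=blk&(W[...,2]>z0)&(W[...,2]<z0+.015)
            if s.sum()>5: print(n,z0.round(3),s.sum(),L[s][:,0].min().round(3),L[s][:,0].max().round(3),'z',L[s][:,2].min().round(3),L[s][:,2].max().round(3))
    m=ok&(hsv[...,0]>=105)&(hsv[...,0]<=120)&(hsv[...,1]>150)&(W[...,2]>.038)&(W[...,2]<.05)&(np.hypot(W[...,0]-.584,W[...,1]+.325)<.1)
    print(n,rect(W[m]))
```

```text
[ 0.58543245 -0.32391348  0.05888833]
scene 0.05 149 -0.14 0.142 z -0.135 0.008
scene 0.065 177 -0.147 0.149 z -0.135 0.009
scene 0.08 293 -0.147 0.15 z -0.136 0.009
scene 0.095 98 -0.012 0.005 z -0.012 0.013
scene 0.11 129 -0.013 0.007 z -0.011 0.013
scene 0.125 152 -0.014 0.007 z -0.023 0.028
scene 0.14 434 -0.015 0.01 z -0.043 0.043
scene 0.155 432 -0.019 0.009 z -0.051 0.053
scene 0.17 627 -0.021 0.012 z -0.062 0.061
scene 0.185 641 -0.021 0.011 z -0.058 0.059
scene 0.2 172 -0.013 0.009 z -0.042 0.041
scene [ 585.  -325.9  136.8   61.3   -6.4]
(325, 195) [ 0.624 -0.329  0.063] [-0.039 -0.004  0.   ] 0.17378157 [5 5 4]
(325, 240) [ 0.611 -0.327  0.088] [-0.026 -0.029  0.   ] 0.15303917 [22 18 21]
(325, 278) [ 0.595 -0.325  0.087] [-0.01  -0.028  0.   ] 0.15877068 [ 9 11 12]
(310, 300) [ 0.598 -0.321  0.112] [-0.012 -0.053 -0.005] 0.13410386 [35 35 33]
(322, 320) [ 0.597 -0.325  0.125] [-0.012 -0.066 -0.001] 0.12184495 [0 0 0]
(335, 345) [ 0.598 -0.328  0.14 ] [-0.013 -0.082  0.003] 0.10628408 [ 8  7 10]
(325, 375) [ 0.581 -0.324  0.129] [ 0.004 -0.07   0.   ] 0.12183965 [17 15 15]
(300, 310) [ 0.595 -0.317  0.111] [-0.008 -0.052 -0.008] 0.13589773 [6 5 8]
wrist [ 596.5 -326.1  115.    63.3   -6.5]
top 0.05 56 -0.135 0.148 z -0.138 0.008
top 0.065 91 -0.149 0.149 z -0.139 0.007
top 0.08 335 -0.149 0.15 z -0.139 0.009
top 0.095 30 0.006 0.011 z -0.013 0.006
top 0.11 24 0.006 0.01 z -0.011 0.005
top 0.125 20 0.006 0.013 z -0.029 0.008
top 0.14 83 -0.004 0.013 z -0.037 0.008
top 0.155 71 -0.013 0.017 z -0.051 -0.005
top 0.17 149 -0.011 0.018 z -0.061 -0.006
top 0.185 156 -0.011 0.019 z -0.06 -0.014
top 0.2 65 -0.008 0.011 z -0.042 -0.028
top [ 583.7 -323.7  137.4   62.7   -6.6]
```

Run:
```python
from h import *
from workcell import *
o=get_obs();T=np.eye(4);T[:3,:3]=R.from_quat(o['ee_rot']).as_matrix();T[:3,3]=o['position']
c=dict(np.load('wrist3.npz'));W=cloud(c,T@c['T_tool_cam']);L=(W-T[:3,3])@T[:3,:3]
for u in (300,312,325,338,345):
  print(u,[(v,*(L[v,u]*1000).round().astype(int)) for v in range(265,345,6)])
c=dict(np.load('scene3.npz'));b=c['pixels'][280:360,170:250];cv2.imwrite('pics/s3.png',cv2.resize(b,(640,640),interpolation=cv2.INTER_CUBIC)[...,::-1])
W=cloud(c);L=(W-T[:3,3])@T[:3,:3]
for v in range(294,330,2): print(v,[tuple((L[v,u]*1000).round().astype(int)) for u in range(194,216,4)])
```

```text
300 [(265, np.int64(0), np.int64(14), np.int64(-12)), (271, np.int64(3), np.int64(12), np.int64(-12)), (277, np.int64(6), np.int64(13), np.int64(-12)), (283, np.int64(9), np.int64(12), np.int64(-12)), (289, np.int64(13), np.int64(12), np.int64(-12)), (295, np.int64(16), np.int64(12), np.int64(-12)), (301, np.int64(-8), np.int64(-44), np.int64(-9)), (307, np.int64(-8), np.int64(-49), np.int64(-8)), (313, np.int64(-8), np.int64(-54), np.int64(-8)), (319, np.int64(-8), np.int64(-58), np.int64(-8)), (325, np.int64(-8), np.int64(-62), np.int64(-8)), (331, np.int64(-14), np.int64(-77), np.int64(-7)), (337, np.int64(-14), np.int64(-79), np.int64(-7)), (343, np.int64(-13), np.int64(-81), np.int64(-7))]
312 [(265, np.int64(-16), np.int64(-28), np.int64(-5)), (271, np.int64(-13), np.int64(-27), np.int64(-5)), (277, np.int64(-10), np.int64(-28), np.int64(-5)), (283, np.int64(-12), np.int64(-37), np.int64(-5)), (289, np.int64(-12), np.int64(-43), np.int64(-4)), (295, np.int64(-12), np.int64(-48), np.int64(-4)), (301, np.int64(-12), np.int64(-52), np.int64(-4)), (307, np.int64(-12), np.int64(-57)
[... 6669 characters left out ...]
t64(-17), np.int64(8)), (np.int64(-14), np.int64(-25), np.int64(5)), (np.int64(-20), np.int64(-26), np.int64(1)), (np.int64(-25), np.int64(-27), np.int64(-4))]
326 [(np.int64(31), np.int64(14), np.int64(12)), (np.int64(27), np.int64(14), np.int64(6)), (np.int64(23), np.int64(14), np.int64(1)), (np.int64(-18), np.int64(-24), np.int64(7)), (np.int64(-24), np.int64(-26), np.int64(3)), (np.int64(-28), np.int64(-27), np.int64(-2))]
328 [(np.int64(27), np.int64(13), np.int64(14)), (np.int64(23), np.int64(15), np.int64(8)), (np.int64(19), np.int64(14), np.int64(3)), (np.int64(-19), np.int64(-22), np.int64(8)), (np.int64(-28), np.int64(-26), np.int64(5)), (np.int64(-31), np.int64(-26), np.int64(0))]
```

View pics/s3.png

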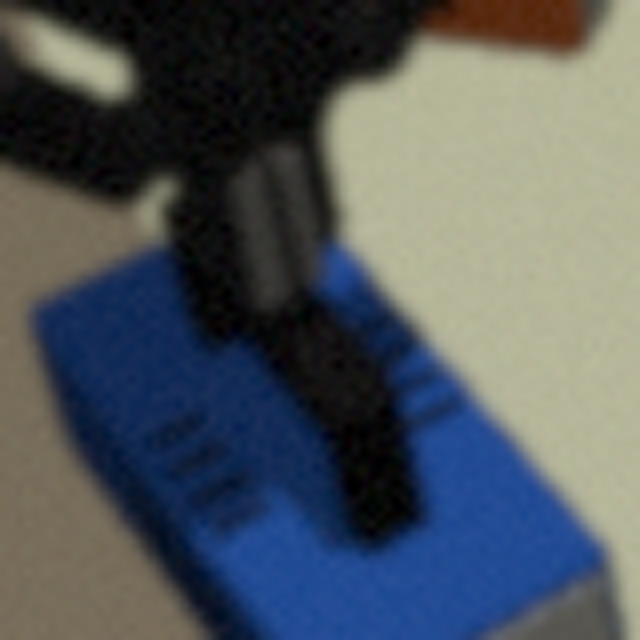

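The shut fingertips end at tool y ≈ -36 mm, about z 0.095. They closed above the bar without touching it. So the real tips sit about 36 mm behind the reported TCP, and the pads are centred at about -55 mm. Blue has not moved. I'll open, go down 36 mm more, and use this measured offset from here on.

{"method": "send_rows", "body": {"motion": [[80, 0, 0, 0, 0, 0, 0], [80, 0, 0, 0, 0, 0, 0], [80, 0, 0, 0, 0, 0, 0], [80, 0, 0, 0, 0, 0, 0], [80, 0, 0, 0, 0, 0, 0], [80, 0, 0, 0, 0, 0, 0]]}}

```text
clock: 3.87
position: [0.5854, -0.3239, 0.0589]
ee_rot: [-0.041, -0.706, 0.706, 0.041]
ft_force: [0.5, 1.4, -0.1]
grip_width: 0.798
```

Run:
```python
from h import *; from workcell import *
o=get_obs(); plan(o,[.5846,-.3244,.023],-6.5)
c=camera('wrist');L=cloud(c,c['T_tool_cam'])
m=(c['range_z']>0)&(np.abs(L[...,0])<.02)&(np.abs(L[...,2])<.08)&(L[...,1]<-.031)
for s in (-1,1):
    q=L[m&(L[...,2]*s>0)]; print(s,(q[:,1].max()).round(3), np.percentile(np.abs(q[q[:,1]>q[:,1].max()-.01][:,2]),[0,50,100]).round(3))
cv2.imwrite('pics/w4.png',c['pixels'][...,::-1])
```

```text
pos [ 0.5854 -0.3239  0.0589] axes x,y,z: [[-0.993, 0.115, 0.0], [-0.0, -0.0, -1.0], [-0.115, -0.993, 0.0]]
shift [0.0008 0.0359 0.0005] turns [[-0.0, 3.1399, -0.0001], [-0.0001, -0.0017, 0.0]] j [ 0.61  0.54 -0.24  1.48  0.13  1.14 -1.34] F [ 0.5  1.4 -0.1] w 0.798 t 3.8667
-1 -0.04 [0.034 0.034 0.048]
1 -0.039 [0.033 0.034 0.047]
```

View pics/w4.png

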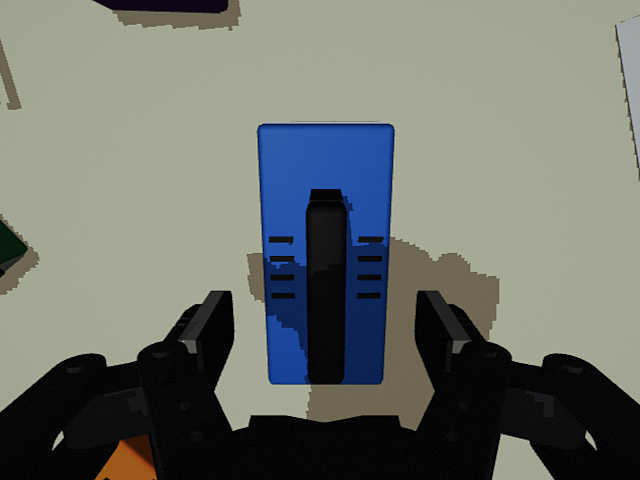

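View: bar at (325,300), centred between the pads at (222,320) and (427,320). Descend 35 mm and close.

{"method": "send_rows", "body": {"motion": [[80, 0.001, 0.012, 0, 0, 0, 0], [80, 0.001, 0.026, 0, 0, 0, 0], [80, 0.001, 0.035, 0, 0, 0, 0], [80, 0.001, 0.035, 0, 0, 0, 0], [0, 0.001, 0.035, 0, 0, 0, 0], [0, 0.001, 0.035, 0, 0, 0, 0], [0, 0.001, 0.035, 0, 0, 0, 0], [0, 0.001, 0.035, 0, 0, 0, 0], [0, 0.001, 0.035, 0, 0, 0, 0], [0, 0.001, 0.035, 0, 0, 0, 0]], "squeeze": 80}}

```text
clock: 4.75
position: [0.5848, -0.3245, 0.0246]
ee_rot: [-0.041, -0.706, 0.706, 0.04]
ft_force: [-0.1, -1.9, 2.2]
grip_width: 0.173
```

{"method": "send_rows", "body": {"motion": [[0, 0, 0, 0, 0, 0, 0], [0, 0, 0, 0, 0, 0, 0], [0, 0, 0, 0, 0, 0, 0]]}}

```text
clock: 5.0
position: [0.5848, -0.3245, 0.0246]
ee_rot: [-0.041, -0.706, 0.706, 0.04]
ft_force: [0.0, -3.3, 5.0]
grip_width: 0.174
```

Gripped: width 0.174 × 85 ≈ 15 mm, the bar. Lift 30 mm gently, then on to 150 mm.

{"method": "send_rows", "body": {"motion": [[0, 0, -0.004, 0, 0, 0, 0], [0, 0, -0.012, 0, 0, 0, 0], [0, 0, -0.025, 0, 0, 0, 0], [0, 0, -0.042, 0, 0, 0, 0], [0, 0, -0.062, 0, 0, 0, 0], [0, 0, -0.084, 0, 0, 0, 0], [0, 0, -0.106, 0, 0, 0, 0], [0, 0, -0.126, 0, 0, 0, 0], [0, 0, -0.142, 0, 0, 0, 0], [0, 0, -0.15, 0, 0, 0, 0]]}}

```text
clock: 5.83
position: [0.5851, -0.3237, 0.1772]
ee_rot: [-0.042, -0.706, 0.706, 0.04]
ft_force: [0.9, -0.5, -5.1]
grip_width: 0.171
```

Run:
```python
from h import *; from workcell import *
o=get_obs()
c=camera('scene');cv2.imwrite('pics/s5.png',c['pixels'][...,::-1])
a=np.radians(-13.4);C=np.array([.5696,.2018]);p=C+np.array([0*np.cos(a)+.042*np.sin(a),0*np.sin(a)-.042*np.cos(a)]);print(p)
plan(o,[*p,.175],-13.4)
```

```text
[0.55986659 0.16094341]
pos [ 0.5851 -0.3237  0.1772] axes x,y,z: [[-0.993, 0.115, -0.003], [0.003, -0.001, -1.0], [-0.115, -0.993, 0.001]]
shift [ 0.0807  0.0016 -0.4786] turns [[-0.0044, -3.0226, 0.0009], [-0.0006, 0.119, -0.0029]] j [ 0.61  0.45 -0.24  1.36  0.11  1.35 -1.32] F [ 0.9 -0.5 -5.1] w 0.171 t 5.8333
```

View pics/s5.png

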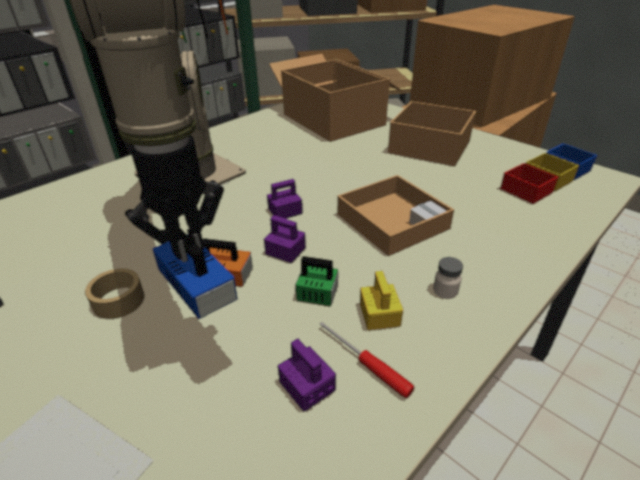

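Blue is held level at (195,275). Carry it to above the carton.

{"method": "send_rows", "body": {"motion": [[0, 0.002, 0, -0.01, 0, 0.002, 0], [0, 0.005, 0, -0.028, 0, 0.007, 0], [0, 0.009, 0, -0.052, 0, 0.013, 0], [0, 0.014, 0, -0.08, 0, 0.02, 0], [0, 0.018, 0, -0.108, 0, 0.027, 0], [0, 0.023, 0, -0.136, 0, 0.034, 0], [0, 0.028, 0, -0.164, 0, 0.041, 0], [0, 0.032, 0, -0.192, 0, 0.048, 0], [0, 0.037, 0, -0.22, 0, 0.055, 0], [0, 0.042, 0, -0.248, 0, 0.062, 0]]}}

```text
clock: 6.72
position: [0.5696, -0.0703, 0.1723]
ee_rot: [0.062, 0.704, -0.704, -0.063]
ft_force: [0.6, -0.9, -5.8]
grip_width: 0.172
```

Run:
```python
from h import *; from workcell import *
plan(get_obs(),[.5599,.1609,.175],-13.4)
```

```text
pos [ 0.5696 -0.0703  0.1723] axes x,y,z: [[-0.984, 0.176, 0.003], [-0.003, 0.0, -1.0], [-0.176, -0.984, 0.0]]
shift [ 0.0503 -0.0026 -0.2259] turns [[0.0041, -3.0846, 0.0003], [-0.0002, 0.057, 0.0027]] j [ 0.35  0.26 -0.37  1.62  0.1   1.28 -1.78] F [ 0.6 -0.9 -5.8] w 0.172 t 6.7167
```

{"method": "send_rows", "body": {"motion": [[0, 0.007, 0, -0.03, 0, 0.008, 0], [0, 0.013, 0, -0.06, 0, 0.015, 0], [0, 0.02, 0, -0.09, 0, 0.023, 0], [0, 0.027, 0, -0.12, 0, 0.03, 0], [0, 0.033, 0, -0.15, 0, 0.038, 0], [0, 0.039, 0, -0.178, 0, 0.045, 0], [0, 0.045, 0, -0.202, 0, 0.052, 0], [0, 0.049, 0, -0.218, 0, 0.057, 0], [0, 0.05, 0, -0.226, 0, 0.057, 0], [0, 0.05, 0, -0.226, 0, 0.057, 0]]}}

```text
clock: 7.55
position: [0.5604, 0.1611, 0.1728]
ee_rot: [0.081, 0.702, -0.702, -0.082]
ft_force: [-0.3, 0.4, -5.5]
grip_width: 0.173
```

```bash
cat > see.py <<'E'
from h import *; from workcell import *
import sys
o=get_obs()
T=np.eye(4);T[:3,:3]=R.from_quat(o['ee_rot']).as_matrix();T[:3,3]=o['position']
a=np.radians(-13.4);C=np.array([.5696,.2018]);Q=np.array([[np.cos(a),-np.sin(a)],[np.sin(a),np.cos(a)]])
tag=sys.argv[1]
def mod(col,zmin,zmax,n):
    lo,hi=dict(blue=(105,120),green=(55,85))[col]
    c=camera(n);W=cloud(c,T@c['T_tool_cam'] if n=='wrist' else None)
    cv2.imwrite(f'pics/{n}_{tag}.png',c['pixels'][...,::-1])
    hsv=cv2.cvtColor(c['pixels'],cv2.COLOR_RGB2HSV)
    m=(c['range_z']>0)&(hsv[...,0]>=lo)&(hsv[...,0]<=hi)&(hsv[...,1]>130)&(W[...,2]>zmin)&(W[...,2]<zmax)&(np.hypot(W[...,0]-.57,W[...,1]-.2)<.3)
    q=W[m]
    if len(q)<20: print(n,col,'few',len(q));return
    z=np.percentile(q[:,2],95); t=q[q[:,2]>z-.006]; r=rect(t); cc=Q.T@(r[:2]/1000-C)*1000
    print(n,col,'z95',z.round(4),'rect',r,'carton',cc.round(1),'bounds in carton',((t[:,:2]-C)@Q).min(0).round(3),((t[:,:2]-C)@Q).max(0).round(3))
E
python3 - <<'E'
import sys; sys.argv=['x','6']
exec(open('see.py').read())
plan(o,[.5599,.1609,.0296],-13.4)
for n in('top','scene'): mod('blue',.1,.25,n)
E
```

```text
pos [0.5604 0.1611 0.1728] axes x,y,z: [[-0.974, 0.228, 0.002], [-0.002, 0.0, -1.0], [-0.228, -0.974, 0.0]]
shift [1.000e-04 1.432e-01 3.000e-04] turns [[0.0032, -3.138, 0.0001], [-0.0001, 0.0036, 0.002]] j [ 0.05  0.3  -0.49  1.59  0.14  1.29 -2.27] F [-0.3  0.4 -5.5] w 0.173 t 7.55
top blue z95 0.1962 rect [558.4 159.3 137.5  63.1 -13.4] carton [ -1.  -43.9] bounds in carton [-0.07  -0.075] [ 0.068 -0.012]
scene blue z95 0.1956 rect [563.1 157.7 134.8  64.6 -12.7] carton [  3.9 -44.4] bounds in carton [-0.064 -0.077] [ 0.072 -0.012]
```

View pics/top_6.png

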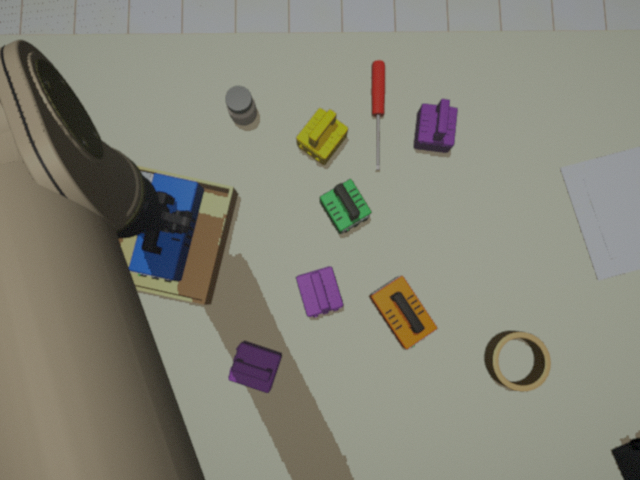

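View pics/scene_6.png

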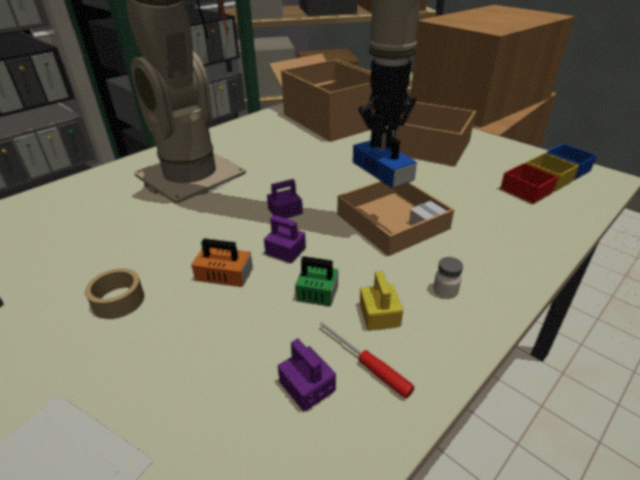

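Blue is above the carton at carton coordinates (≈0,-44) mm, level and aligned: top view (165,225), scene (385,163). Lower to about 6 mm above the floor, then creep.

{"method": "send_rows", "body": {"motion": [[0, 0, 0.008, 0, 0, 0.002, 0], [0, 0, 0.022, 0, 0, 0.004, 0], [0, 0, 0.04, 0, 0, 0.004, 0], [0, 0, 0.06, 0, 0, 0.004, 0], [0, 0, 0.08, 0, 0, 0.004, 0], [0, 0, 0.098, 0, 0, 0.004, 0], [0, 0, 0.114, 0, 0, 0.004, 0], [0, 0, 0.126, 0, 0, 0.004, 0], [0, 0, 0.134, 0, 0, 0.004, 0], [0, 0, 0.137, 0, 0, 0.004, 0]]}}

```text
clock: 8.48
position: [0.5613, 0.1575, 0.0354]
ee_rot: [-0.084, -0.702, 0.702, 0.085]
ft_force: [0.1, -0.2, -5.1]
grip_width: 0.173
```

{"method": "send_rows", "body": {"motion": [[0, 0, 0, 0, 0, 0, 0], [0, 0, 0.001, 0, 0, 0, 0], [0, 0, 0.002, 0, 0, 0, 0], [0, 0, 0.003, 0, 0, 0, 0], [0, 0, 0.004, 0, 0, 0, 0], [0, 0, 0.004, 0, 0, 0, 0]]}}

```text
clock: 8.98
position: [0.5619, 0.1586, 0.033]
ee_rot: [-0.084, -0.702, 0.702, 0.084]
ft_force: [-0.1, -0.1, -6.8]
grip_width: 0.17
```

Force still shows the full weight (about -6 N), so it is not on the floor yet. Continue.

{"method": "send_rows", "body": {"motion": [[0, 0, 0.001, 0, 0, 0, 0], [0, 0, 0.002, 0, 0, 0, 0], [0, 0, 0.003, 0, 0, 0, 0], [0, 0, 0.003, 0, 0, 0, 0]]}}

```text
clock: 9.32
position: [0.5618, 0.1586, 0.0297]
ee_rot: [-0.084, -0.702, 0.702, 0.084]
ft_force: [0.8, -0.2, -5.8]
grip_width: 0.172
```

{"method": "send_rows", "body": {"motion": [[0, 0, 0.0005, 0, 0, 0, 0], [0, 0, 0.001, 0, 0, 0, 0], [0, 0, 0.001, 0, 0, 0, 0]]}}

```text
clock: 9.57
position: [0.5618, 0.1586, 0.0296]
ee_rot: [-0.084, -0.702, 0.702, 0.084]
ft_force: [-5.4, -1.3, 3.2]
grip_width: 0.175
```

It touches (fz went from -6 to +3). Release.

{"method": "send_rows", "body": {"motion": [[30, 0, 0, 0, 0, 0, 0], [45, 0, 0, 0, 0, 0, 0], [45, 0, 0, 0, 0, 0, 0], [45, 0, 0, 0, 0, 0, 0], [45, 0, -0.004, 0, 0, 0, 0], [45, 0, -0.02, 0, 0, 0, 0], [45, 0, -0.045, 0, 0, 0, 0], [45, 0, -0.075, 0, 0, 0, 0], [45, 0, -0.11, 0, 0, 0, 0], [45, 0, -0.145, 0, 0, 0, 0]]}}

```text
clock: 10.4
position: [0.5614, 0.1586, 0.1756]
ee_rot: [-0.084, -0.702, 0.702, 0.084]
ft_force: [0.9, 0.5, 0.3]
grip_width: 0.448
```

Run:
```python
import sys; sys.argv=['x','7']
exec(open('see.py').read())
plan(o,[.6147,-.1000,.175],30.2)
for n in('wrist','scene'): mod('blue',.03,.07,n)
```

```text
pos [0.5614 0.1586 0.1756] axes x,y,z: [[-0.972, 0.236, 0.0], [-0.0, 0.0, -1.0], [-0.236, -0.972, 0.0]]
shift [-0.1127  0.0005  0.2388] turns [[-0.0005, 2.3766, 0.0001], [0.0001, -0.765, 0.0004]] j [ 0.05  0.3  -0.49  1.59  0.14  1.29 -2.27] F [0.9 0.5 0.3] w 0.448 t 10.4
wrist blue z95 0.0527 rect [563.1  61.2 286.4 147.9 -89.4] carton [  26.3 -138.3] bounds in carton [-0.066 -0.261] [ 0.132 -0.013]
scene blue z95 0.0561 rect [611.4  74.  308.5 128.5 -58.2] carton [  70.3 -114.6] bounds in carton [-0.066 -0.269] [ 0.134 -0.019]
```

View pics/wrist_7.png

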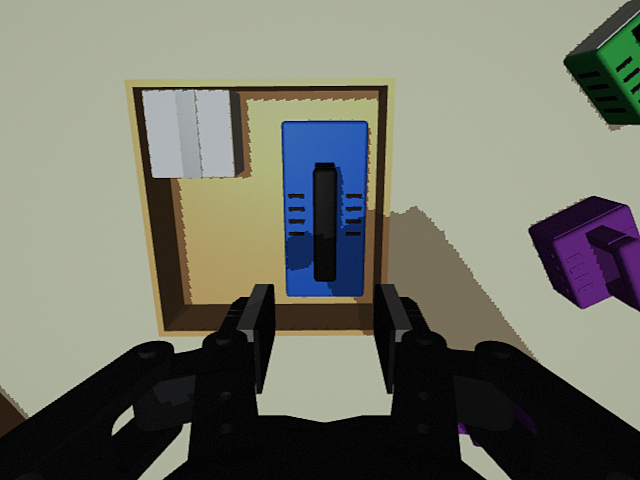

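The wrist view shows blue flat in the carton at (325,205), clear of all walls and of the white box at (192,135). Now to green.

{"method": "send_rows", "body": {"motion": [[80, -0.005, 0, 0.012, 0, -0.03, 0], [80, -0.016, 0, 0.034, 0, -0.1, 0], [80, -0.03, 0, 0.064, 0, -0.19, 0], [80, -0.044, 0, 0.094, 0, -0.29, 0], [80, -0.058, 0, 0.124, 0, -0.39, 0], [80, -0.073, 0, 0.154, 0, -0.49, 0], [80, -0.087, 0, 0.184, 0, -0.59, 0], [80, -0.1, 0, 0.212, 0, -0.68, 0], [80, -0.109, 0, 0.231, 0, -0.74, 0], [80, -0.113, 0, 0.239, 0, -0.765, 0]]}}

```text
clock: 11.33
position: [0.6152, -0.1051, 0.1734]
ee_rot: [0.184, -0.682, 0.683, -0.183]
ft_force: [1.0, -1.1, -0.6]
grip_width: 0.794
```

{"method": "send_rows", "body": {"motion": [[80, 0, 0, 0, 0, 0, 0], [80, 0, 0, 0, 0, 0, 0]]}}

```text
clock: 11.5
position: [0.6152, -0.1001, 0.1737]
ee_rot: [-0.184, 0.683, -0.683, 0.184]
ft_force: [0.0, -0.3, -0.3]
grip_width: 0.798
```

Run:
```python
import sys; sys.argv=['x','8']
exec(open('see.py').read())
c=camera('wrist');cv2.imwrite('pics/w8.png',c['pixels'][...,::-1]);W=cloud(c,T@c['T_tool_cam'])
h=(c['range_z']>0)&(W[...,2]>.078)&(W[...,2]<.095)&(np.hypot(W[...,0]-.614,W[...,1]+.1)<.05)
r=rect(W[h]);print(r,np.median(W[h][:,2]))
plan(o,[r[0]/1000,r[1]/1000,.0245],r[4])
```

```text
[615.3 -99.4  59.5  15.8  29.7] 0.08632436790087294
pos [ 0.6152 -0.1001  0.1737] axes x,y,z: [[-0.865, -0.501, -0.0], [-0.0, 0.0, -1.0], [0.501, -0.865, -0.001]]
shift [-0.0005  0.1492 -0.0005] turns [[-0.0001, -3.1348, -0.0008], [0.0005, 0.0068, -0.0001]] j [ 0.44  0.38 -0.45  1.48  0.17  1.32 -1.07] F [ 0.  -0.3 -0.3] w 0.798 t 11.5
```

View pics/w8.png

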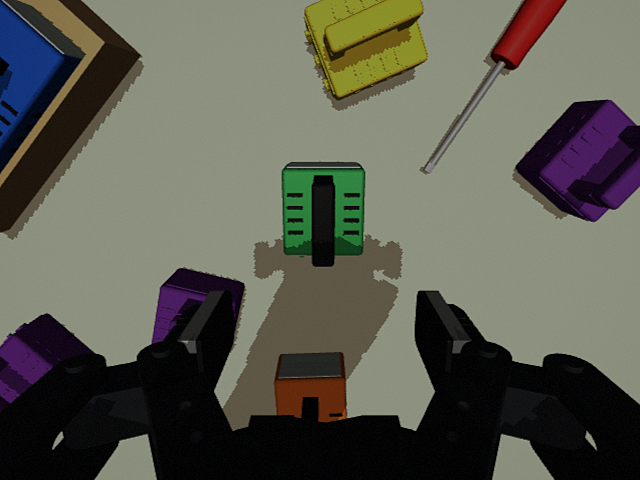

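Green is at (323,205) and aligned. Descend and grip.

{"method": "send_rows", "body": {"motion": [[80, 0, 0.02, 0, 0, 0.004, 0], [80, 0, 0.05, 0, 0, 0.004, 0], [80, 0, 0.08, 0, 0, 0.004, 0], [80, 0, 0.11, 0, 0, 0.004, 0], [80, 0, 0.132, 0, 0, 0.004, 0], [80, 0, 0.144, 0, 0, 0.004, 0], [80, 0, 0.149, 0, 0, 0.004, 0], [80, 0, 0.149, 0, 0, 0.004, 0], [0, 0, 0.149, 0, 0, 0.004, 0], [0, 0, 0.149, 0, 0, 0.004, 0]], "squeeze": 70}}

```text
clock: 12.38
position: [0.6165, -0.1001, 0.0267]
ee_rot: [0.182, -0.683, 0.683, -0.184]
ft_force: [-0.4, -0.1, -0.4]
grip_width: 0.525
```

{"method": "send_rows", "body": {"motion": [[0, 0, 0, 0, 0, 0, 0], [0, 0, 0, 0, 0, 0, 0], [0, 0, 0, 0, 0, 0, 0], [0, 0, 0, 0, 0, 0, 0], [0, 0, 0, 0, 0, 0, 0], [0, 0, 0, 0, 0, 0, 0], [0, 0, 0, 0, 0, 0, 0]]}}

```text
clock: 12.97
position: [0.6156, -0.1, 0.0258]
ee_rot: [0.183, -0.683, 0.683, -0.183]
ft_force: [-2.9, 2.1, 6.2]
grip_width: 0.167
```

{"method": "send_rows", "body": {"motion": [[0, 0, -0.004, 0, 0, 0, 0], [0, 0, -0.012, 0, 0, 0, 0], [0, 0, -0.025, 0, 0, 0, 0], [0, 0, -0.042, 0, 0, 0, 0], [0, 0, -0.062, 0, 0, 0, 0], [0, 0, -0.084, 0, 0, 0, 0], [0, 0, -0.106, 0, 0, 0, 0], [0, 0, -0.126, 0, 0, 0, 0], [0, 0, -0.142, 0, 0, 0, 0], [0, 0, -0.15, 0, 0, 0, 0]]}}

```text
clock: 13.8
position: [0.6162, -0.1003, 0.1785]
ee_rot: [0.181, -0.682, 0.684, -0.184]
ft_force: [-0.0, 0.8, -2.5]
grip_width: 0.171
```

Run:
```python
from h import *; from workcell import *
a=np.radians(-13.4);C=np.array([.5696,.2018]);Q=np.array([[np.cos(a),-np.sin(a)],[np.sin(a),np.cos(a)]])
p=C+Q@np.array([-.035,.046]);print(p); plan(get_obs(),[*p,.175],-13.4)
```

```text
[0.54621325 0.25465887]
pos [ 0.6162 -0.1003  0.1785] axes x,y,z: [[-0.866, -0.499, -0.003], [0.004, -0.001, -1.0], [0.499, -0.866, 0.003]]
shift [-0.1166  0.003  -0.3426] turns [[-0.0047, -2.3849, 0.0017], [-0.0013, 0.7567, -0.0038]] j [ 0.44  0.38 -0.45  1.48  0.17  1.32 -1.08] F [-0.   0.8 -2.5] w 0.171 t 13.8
```

{"method": "send_rows", "body": {"motion": [[0, -0.002, 0, -0.007, 0, 0.01, 0], [0, -0.007, 0, -0.02, 0, 0.04, 0], [0, -0.013, 0, -0.038, 0, 0.08, 0], [0, -0.02, 0, -0.058, 0, 0.13, 0], [0, -0.027, 0, -0.08, 0, 0.18, 0], [0, -0.034, 0, -0.102, 0, 0.23, 0], [0, -0.041, 0, -0.124, 0, 0.28, 0], [0, -0.049, 0, -0.146, 0, 0.33, 0], [0, -0.057, 0, -0.168, 0, 0.38, 0], [0, -0.064, 0, -0.19, 0, 0.43, 0]]}}

```text
clock: 14.63
position: [0.5746, 0.0978, 0.1738]
ee_rot: [0.033, -0.706, 0.706, -0.031]
ft_force: [0.6, 0.1, -2.8]
grip_width: 0.178
```

Run:
```python
from h import *; from workcell import *
plan(get_obs(),[.5462,.2547,.175],-13.4)
```

```text
pos [0.5746 0.0978 0.1738] axes x,y,z: [[-0.996, -0.09, 0.002], [-0.002, -0.0, -1.0], [0.09, -0.996, 0.0]]
shift [ 0.0141 -0.0012 -0.1588] turns [[0.0024, -2.8174, 0.0005], [-0.0003, 0.3241, 0.0017]] j [ 0.17  0.3  -0.5   1.59  0.15  1.29 -1.84] F [ 0.6  0.1 -2.8] w 0.178 t 14.6333
```

{"method": "send_rows", "body": {"motion": [[0, 0.002, 0, -0.02, 0, 0.04, 0], [0, 0.004, 0, -0.042, 0, 0.085, 0], [0, 0.006, 0, -0.064, 0, 0.13, 0], [0, 0.008, 0, -0.086, 0, 0.175, 0], [0, 0.01, 0, -0.108, 0, 0.22, 0], [0, 0.012, 0, -0.13, 0, 0.265, 0], [0, 0.013, 0, -0.146, 0, 0.3, 0], [0, 0.014, 0, -0.156, 0, 0.32, 0], [0, 0.014, 0, -0.159, 0, 0.324, 0], [0, 0.014, 0, -0.159, 0, 0.324, 0]]}}

```text
clock: 15.47
position: [0.5461, 0.2542, 0.174]
ee_rot: [-0.08, -0.702, 0.703, 0.081]
ft_force: [-0.4, -0.1, -3.3]
grip_width: 0.176
```

{"method": "send_rows", "body": {"motion": [[0, 0, 0, 0, 0, 0, 0]]}}

```text
clock: 15.55
position: [0.547, 0.2525, 0.1743]
ee_rot: [-0.081, -0.702, 0.703, 0.082]
ft_force: [0.8, 0.1, -2.8]
grip_width: 0.174
```

Run:
```python
import sys; sys.argv=['x','9']
exec(open('see.py').read())
plan(o,[.5462,.2547,.0308],-13.4)
for n in('top','scene','wrist'): mod('green',.1,.25,n)
```

```text
pos [0.547  0.2525 0.1743] axes x,y,z: [[-0.973, 0.229, 0.0], [-0.001, -0.001, -1.0], [-0.229, -0.973, 0.001]]
shift [ 0.0012  0.1435 -0.0021] turns [[0.0008, -3.1388, 0.0017], [-0.0011, 0.0028, 0.0005]] j [-0.09  0.35 -0.53  1.54  0.18  1.31 -2.44] F [ 0.8  0.1 -2.8] w 0.174 t 15.55
top green z95 0.1964 rect [545.4 250.8  67.1  62.  -12.9] carton [-34.9  42.1] bounds in carton [-0.068  0.011] [-0.001  0.073]
scene green z95 0.1987 rect [549.2 250.1  64.6  57.9 -12.5] carton [-31.   42.3] bounds in carton [-0.063  0.014] [0.002 0.072]
wrist green z95 0.1963 rect [550.4 252.   63.5  63.4 -13. ] carton [-30.3  44.4] bounds in carton [-0.062  0.013] [0.002 0.076]
```

View pics/wrist_9.png

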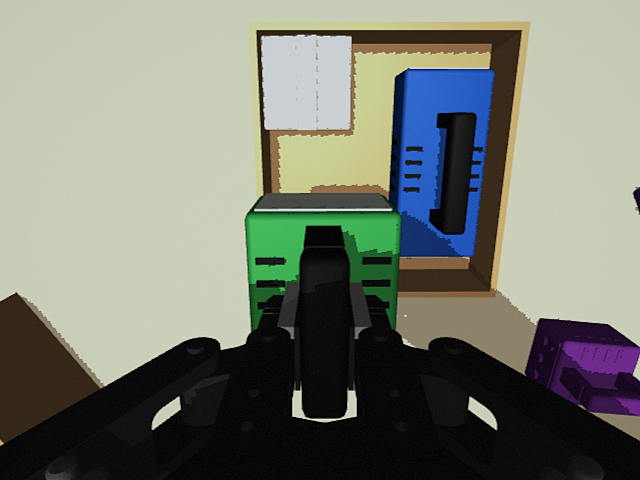

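View pics/scene_9.png

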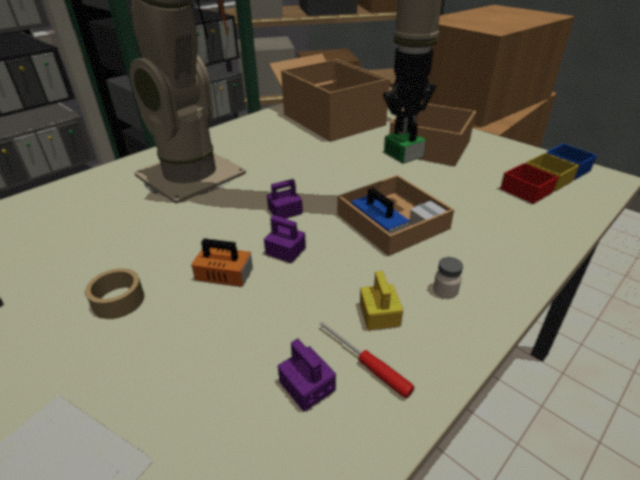

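Green is held level over carton (≈-33,43) mm: wrist view (320,270), scene (404,147). Its free slot is left of blue. Lower.

{"method": "send_rows", "body": {"motion": [[0, 0.001, 0.008, -0.001, 0, 0.002, 0], [0, 0.001, 0.022, -0.002, 0, 0.002, 0], [0, 0.001, 0.04, -0.002, 0, 0.002, 0], [0, 0.001, 0.06, -0.002, 0, 0.002, 0], [0, 0.001, 0.08, -0.002, 0, 0.002, 0], [0, 0.001, 0.098, -0.002, 0, 0.002, 0], [0, 0.001, 0.114, -0.002, 0, 0.002, 0], [0, 0.001, 0.126, -0.002, 0, 0.002, 0], [0, 0.001, 0.133, -0.002, 0, 0.002, 0], [0, 0.001, 0.136, -0.002, 0, 0.002, 0]]}}

```text
clock: 16.53
position: [0.5462, 0.255, 0.0377]
ee_rot: [-0.082, -0.702, 0.703, 0.083]
ft_force: [-0.1, -0.0, -2.7]
grip_width: 0.17
```

{"method": "send_rows", "body": {"motion": [[0, 0, 0, 0, 0, 0, 0], [0, 0, 0.001, 0, 0, 0, 0], [0, 0, 0.002, 0, 0, 0, 0], [0, 0, 0.003, 0, 0, 0, 0], [0, 0, 0.004, 0, 0, 0, 0], [0, 0, 0.004, 0, 0, 0, 0]]}}

```text
clock: 17.03
position: [0.5467, 0.2555, 0.035]
ee_rot: [-0.082, -0.702, 0.702, 0.082]
ft_force: [-0.7, 0.1, -2.4]
grip_width: 0.173
```

{"method": "send_rows", "body": {"motion": [[0, 0, 0.001, 0, 0, 0, 0], [0, 0, 0.002, 0, 0, 0, 0], [0, 0, 0.003, 0, 0, 0, 0], [0, 0, 0.003, 0, 0, 0, 0]]}}

```text
clock: 17.37
position: [0.5465, 0.2554, 0.0316]
ee_rot: [-0.082, -0.702, 0.702, 0.082]
ft_force: [-0.7, 0.8, -3.1]
grip_width: 0.175
```

{"method": "send_rows", "body": {"motion": [[0, 0, 0.0005, 0, 0, 0, 0], [0, 0, 0.001, 0, 0, 0, 0], [0, 0, 0.001, 0, 0, 0, 0]]}}

```text
clock: 17.62
position: [0.5467, 0.2556, 0.0309]
ee_rot: [0.082, 0.702, -0.702, -0.082]
ft_force: [-0.5, 0.3, -3.2]
grip_width: 0.171
```

{"method": "send_rows", "body": {"motion": [[0, 0, 0.0005, 0, 0, 0, 0], [0, 0, 0.001, 0, 0, 0, 0], [0, 0, 0.001, 0, 0, 0, 0]]}}

```text
clock: 17.87
position: [0.5469, 0.256, 0.0307]
ee_rot: [0.082, 0.703, -0.702, -0.082]
ft_force: [-1.4, 0.2, 4.6]
grip_width: 0.173
```

Contact (fz +4.6). Release and retreat.

{"method": "send_rows", "body": {"motion": [[30, 0, 0, 0, 0, 0, 0], [45, 0, 0, 0, 0, 0, 0], [45, 0, 0, 0, 0, 0, 0], [45, 0, 0, 0, 0, 0, 0], [45, 0, -0.004, 0, 0, 0, 0], [45, 0, -0.02, 0, 0, 0, 0], [45, 0, -0.045, 0, 0, 0, 0], [45, 0, -0.075, 0, 0, 0, 0], [45, 0, -0.11, 0, 0, 0, 0], [45, 0, -0.145, 0, 0, 0, 0]]}}

```text
clock: 18.7
position: [0.5462, 0.2553, 0.1765]
ee_rot: [-0.082, -0.702, 0.702, 0.082]
ft_force: [0.7, 0.1, -0.5]
grip_width: 0.452
```

{"method": "send_rows", "body": {"motion": [[45, 0.02, -0.01, 0, 0, 0, 0], [45, 0.05, -0.03, 0, 0, 0, 0], [45, 0.08, -0.04, 0, 0, 0, 0], [45, 0.1, -0.05, 0, 0, 0, 0], [45, 0.1, -0.05, 0, 0, 0, 0], [45, 0.1, -0.05, 0, 0, 0, 0]]}}

```text
clock: 19.2
position: [0.449, 0.2792, 0.2261]
ee_rot: [0.083, 0.703, -0.702, -0.081]
ft_force: [0.4, -0.3, -0.9]
grip_width: 0.449
```

Run:
```python
import sys; sys.argv=['x','10']
exec(open('see.py').read())
for n in('wrist','scene','top'):
    c=camera(n);W=cloud(c,T@c['T_tool_cam'] if n=='wrist' else None);cv2.imwrite(f'pics/{n}_10.png',c['pixels'][...,::-1])
    hsv=cv2.cvtColor(c['pixels'],cv2.COLOR_RGB2HSV); L=(W[...,:2]-C)@Q
    inn=(c['range_z']>0)&(np.abs(L[...,0])<.094)&(np.abs(L[...,1])<.088)
    for k,lo,hi in(('blue',105,120),('green',55,85)):
        m=inn&(hsv[...,0]>=lo)&(hsv[...,0]<=hi)&(hsv[...,1]>130)&(W[...,2]>.04)&(W[...,2]<.065)
        if m.sum()<30: continue
        q=L[m]; A=np.c_[q,np.ones(len(q))]; pl=np.linalg.lstsq(A,W[m][:,2],rcond=None)[0]
        print(n,k,m.sum(),'tilt',pl[:2].round(3),'zmed',np.median(W[m][:,2]).round(4),q.min(0).round(3),q.max(0).round(3))
    for k,(x,y) in dict(orange=(.4343,-.1927)).items():
        h=(c['range_z']>0)&(W[...,2]>.076)&(W[...,2]<.1)&(np.hypot(W[...,0]-x,W[...,1]-y)<.05)
        if h.sum()>50: print(n,k,rect(W[h]))
```

```text
wrist blue 7244 tilt [-0.    -0.018] zmed 0.0516 [-0.067 -0.076] [ 0.029 -0.011]
wrist green 4491 tilt [0.005 0.004] zmed 0.0515 [-0.073 -0.063] [0.016 0.08 ]
scene blue 787 tilt [-0.003  0.03 ] zmed 0.05 [-0.068 -0.077] [0.072 0.041]
scene green 355 tilt [0.016 0.044] zmed 0.05 [-0.07  -0.051] [-0.     0.077]
scene orange [ 435.3 -192.6   70.6   17.6   32.5]
top blue 2440 tilt [0.001 0.011] zmed 0.0506 [-0.068 -0.078] [ 0.07  -0.015]
top green 880 tilt [0.001 0.011] zmed 0.0505 [-0.069  0.015] [-0.003  0.078]
top orange [ 433.9 -193.1   70.1   16.6   32.5]
```

View pics/wrist_10.png

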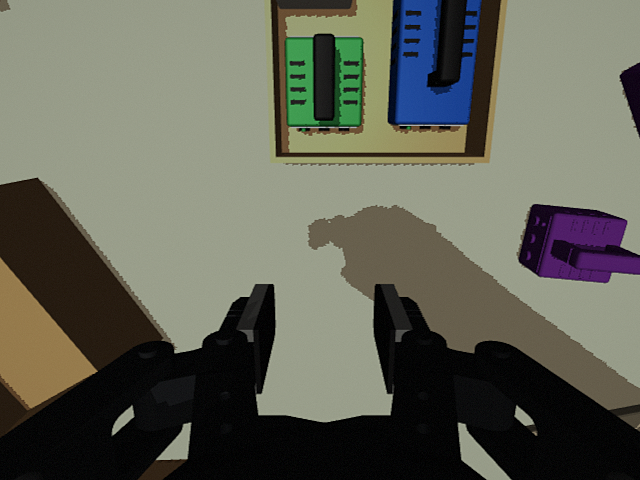

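View pics/scene_10.png

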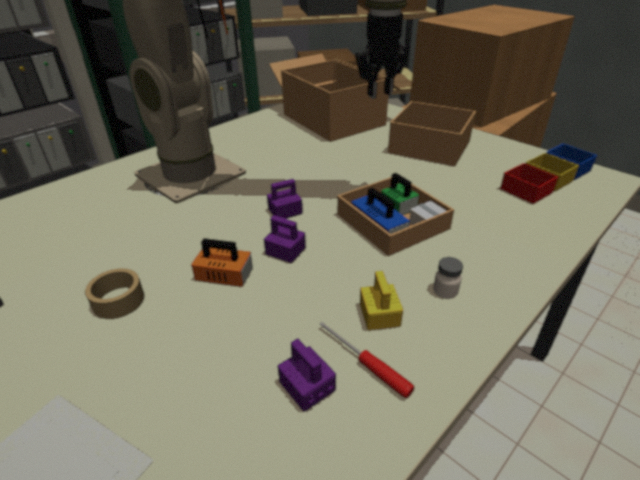

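Both modules stand in the carton: blue at (380,208) and green at (400,193) in the scene view. Their tops are at z ≈ 50.5 mm (45 mm plus the 5 mm floor) with no real tilt. Orange at (222,264) has not moved, and the arm is clear.

```bash
python3 -c "
from workcell import *
print(hand_in())"
```

```text
the job is handed in; nothing more can be done
None
```

I packed the blue module first, then the green one, into the carton beside the white box. I lowered each until the force reading showed contact with the floor before letting go, and handed the job in at about 19.4 s.

- **First grasp missed:** the fingers closed above blue's bar without touching anything. The camera images showed the real fingertips about 35 mm behind the reported TCP. I went 35 mm lower, and both grasps then held.
- **Last checks:**
  - **Modules:** both tops are at about z 50.5 mm in the top camera, as expected on the 5 mm floor, with tilt of about 1% or less. The handles are up and both modules are clear of the walls and of each other.
  - **Bench:** orange's handle measures within 1 mm of where it started.
  - **Arm:** clear of everything. The highest force I read was about 8 N, and I only read it at the end of each move.
- **Disagreements:** the wrist and scene cameras gave larger blue and green extents and tilts (up to 4%). I put this down to noise and to blue and green pixels mixing at the edges, and relied on the top camera and the pictures.

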